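Unhook the muddler from its keyhole rack and put it in the mug

ROBOT

A 6-joint arm with a two-finger parallel gripper is mounted at the origin on a cart in front of the work surface, level with it; the furniture and walls round the work are solid. World frame = base frame: x ahead of the robot, y to its left, z up, the work surface at z = 0. Lengths are in m, angles in degrees, forces in N, time in s.
With the tool pointing down it reaches from about 0.375 to 0.975 m from the base axis. Payload 3.8 kg.
Tool frame: the origin (TCP) lies at the very end of the fingers, on their centre line; the grasp point (between the pads) lies 19 mm behind it; z points along the fingers, y is the line along which they close (so a half turn about z gives the same grasp; the last joint's range is limited). The gripper opens to 88 mm and grips with 3 to 60 N. Pads are 18 mm wide; open, the fingers measure 123 mm over their backs; the gripper's body (75 mm by 187 mm) begins 45 mm behind the grasp point.
Start: joints at [-77.401, 15.12, 91.902, -0, 72.978, -2.114], TCP at [0.171, -0.653, 0.239] pointing down, gripper open.
Joint ranges: [-150.88, 150.88], [-54.13, 125.18], [17.81, 147.31], [-75.09, 255.09], [0, 152.58], [-146.25, 146.25]. Speed limits (degrees/s): [147.25, 147.25, 180, 180, 180, 180].

INTERFACE

Orientations are given as [roll, pitch, yaw] about the fixed x, y, z axes, in that order (R = Rz(yaw) Ry(pitch) Rx(roll)).
In Python, from rig import r, optics, spotter, status gives the robot as it stands. Calls block until the motion is done:
- r.movep(position, orientation): joint-space move of the TCP to a pose.
- r.move_straight(position, max_speed=0.15, rotation=None, force_limit=None): straight line of the TCP; rotation=None keeps the orientation; max_speed is the mean speed in m/s. With force_limit (N) it stops when the force on the tool has changed by that much, and returns True; else False.
- r.goto_joints(angles): joint-space move.
- r.let_go() and r.grab(): open the fingers fully, or close them until they stop; the grip force is fixed at half the most.
- r.pause(seconds).
- r.ik(position, orientation): joint angles nearest the present ones, or None.
- optics.camera(name): name is "scene" or "side" or "wrist"; returns a dict with "img" (384x512x3 uint8, red, green, blue), "vertical_fov" (degrees; the focal length in pixels is half the picture's height over the tangent of half this angle, whatever the lens; pixels are square), "cx", "cy" (the principal point, pixels), "pose" (4x4, takes a point from camera to world coordinates). Camera axes: x right, y down, z forward; pixel columns grow to the right and rows downward; lengths in m; the calibration is good to about 2 mm. A picture is of the moment at which its call begins. There is no depth.
A pose or a line that the arm cannot do raises r.MotionError and nothing moves.
- r.hand_in(): hands the job in; it is judged then, once.
Trained networks look in the newest picture that a camera, given by its name, has taken for a name from the list of things; names that differ only in an ending like _2 or _b are one class to them, and where a whole thing is asked for, a point or a joint stands for the part that bears it (a point fixed in the world has none). Each returns a list of dicts, best first, with "p" (0 to 1); they miss things now and then, are a little off and sometimes report something else, mostly with a low value. They report only what shows in the picture. A call takes as long as a camera call. They do not tell look-alikes from the thing itself.
- spotter.outline_of(camera, name): "pixels" (384x512 bool, what is visible of it) and "xy" ([column, row] in pixels, amid what is visible of it).
- spotter.pinpoint(camera, name): "xy" ([column, row] in pixels: a listed point, or the origin of a listed thing).
Readings, each from a call of its own:
- status.read_time(): time.
- status.read_q(): joint angles.
- status.read_joint_velocities(): joint speeds.
- status.read_joint_torque(): joint torques, N m.
- status.read_ee_pos(): TCP position.
- status.read_orientation(): TCP orientation.
- status.read_force(): force on the tool from outside, world axes, zero at the start.
- status.read_wrist_torque(): the same for the moment, N m.
- status.read_gripper_width(): opening from 0.0 (shut) to 1.0 (fully open).
- status.read_finger_force(): force on a finger pad.
Only numpy, scipy, OpenCV 4.12 (cv2) and the standard library are available. Lean on these libraries where they do the work, as an engineer would, in place of code of your own. Each camera call takes 0.05 s, during which the arm holds its last target. There are 200 camera calls.

TASK

Take the wooden muddler (the tool with the round knob) off the steel keyhole rack: slide it along its slot to the wide round end, then lift it up out of the hole. Lower it foot first into the big mug and let it go there without dropping it; leave the reamer with the square knob hanging where it is and do not knock the mug over.

Things in the scene. Friction and masses are not known exactly. Their poses are not given: they have to be found in the camera images.
- muddler: Wooden muddler, 0.1 kg, hung upright near the narrow end of either slot. From the foot up: body 30 mm across, 102 mm long; neck 10 mm across, 16 mm long; round flat knob 54 mm across, 28 mm high, to grip from above. Origin: centre of the foot's end face, z up the axis. The knob's underside (z = 118 mm) rests on the plate; the neck is in the slot, with 8 mm of play upward.
- rack: Fixed steel rack: level plate 130 (x) x 210 mm, top 135 mm up, 8 mm thick. Origin on the worktop under its centre; yaw within 0.3 rad, -x side to the robot. Keyhole slots along x at y = +50 and -50 mm: 17 mm wide, narrow closed end centred at x = +30 mm, wide end towards the robot, a round hole 48 mm across centred at x = -30 mm. A wall cabinet hangs 0.46 m up, beyond world x = 0.6 m.
- reamer: Citrus reamer of the same wood, hung in the other slot and to be left there: square flat knob 46 x 46 mm, 28 mm high, 10 mm neck, pointed ribbed cone below. Origin on its axis, 118 mm below the knob's underside; z up.
- mug_floor (a point): Centre of the inner floor of the big cream mug (loose, 0.38 kg), 7 mm above the worktop; z up the mug's axis. The mug is 107 mm high, 94 mm across outside, inside 76 mm near the floor and 84 mm at the rim, with a handle at one side. It stands to the left or right of the rack; a small upturned glass, 62 mm high, stands on the other side.
Not all that is in view belongs to the job. Leave any orange or pink look-alike of the muddler alone.

How it is judged (in metres and radians):
On the way, in this order (a step that is already met when the one before it is completed fails the run):
1. the muddler, still hanging, has been slid along its slot into the wide end (x of muddler in the frame of rack below -0.015 m and y of muddler in the frame of rack between -0.07 and 0.07 m and z of muddler in the frame of rack below 0.035 m), for 0.05 s.
2. the muddler has been lifted free: its foot is above the plate (z of muddler in the frame of rack above 0.137 m), for 0.05 s.
At the end, for the whole second after the job is handed in: The muddler stands or leans at rest in the mug, foot down: its foot within 40 mm of the mug's axis and less than 30 mm above the inner floor, leaning less than 45 degrees; the mug stands upright; the reamer hangs within 25 mm of where it was (horizontal distance between muddler and mug_floor below 0.04 m and z of muddler in the frame of mug_floor between -0.004 and 0.03 m and angle between muddler's own z axis and vertical below 0.8 rad and linear speed of muddler below 0.03 m/s and angle between mug_floor's own z axis and vertical below 0.15 rad and distance of reamer from where it was at the start of the episode below 0.025 m); the robot touches nothing.
It fails at once if the reamer is moved more than 25 mm (distance of reamer from where it was at the start of the episode above 0.025 m).
It fails at once if the mug is knocked over (angle between mug_floor's own z axis and vertical above 0.5 rad).
It fails at once if the muddler is dropped into the mug (falls more than about 30 mm) (horizontal distance between muddler and mug_floor below 0.045 m and z of muddler in the frame of mug_floor below 0.1 m and linear speed of muddler above 0.8 m/s).
It also fails if it takes over 48 s, if anything falls off the work surface, if the arm or the gripper's body presses on something with over 40 N, if the wrist force passes 120 N, or if a joint passes its speed limit or range.

## Working session

There is one attempt and no reset: what is moved stays moved. The work goes in short steps, each a Python script; the robot and the scene stay as the last script left them, time stands still between calls to the robot, and variables do not carry over. Pictures are saved under pics/ and viewed, at most 10 in all, crops included, and the job is handed in when it is done.

```bash
ls; mkdir -p pics; python3 - <<'E'
from rig import r, optics, spotter, status
import cv2, numpy as np
ims=[]
for c in ["scene","side"]:
    d=optics.camera(c); cv2.imwrite(f"pics/{c}0.png",d["img"][:,:,::-1]); ims.append(d["img"][:,:,::-1])
    print(c,d["vertical_fov"],d["cx"],d["cy"],np.round(d["pose"],3).tolist())
    for n in ["muddler","rack","reamer","mug_floor"]:
        print(n,[(np.round(o["xy"]).tolist(),round(o["p"],2),int(o["pixels"].sum())) for o in spotter.outline_of(c,n)],[(np.round(o["xy"]).tolist(),round(o["p"],2)) for o in spotter.pinpoint(c,n)])
E
```

```text
pics
scene 46.40850035617851 247.83191459336533 188.8111073126644 [[-0.953, -0.244, 0.18, 0.279], [-0.303, 0.751, -0.586, 0.628], [0.007, -0.613, -0.79, 0.908], [0.0, 0.0, 0.0, 1.0]]
muddler [([245.0, 166.0], 0.85, 524), ([252.0, 234.0], 0.74, 924), ([209.0, 214.0], 0.7, 912)] [([209.0, 242.0], 0.83), ([248.0, 261.0], 0.77)]
rack [([257.0, 182.0], 0.78, 4455)] [([255.0, 188.0], 0.81)]
reamer [([253.0, 130.0], 0.88, 416)] []
mug_floor [([302.0, 114.0], 0.74, 1410), ([259.0, 180.0], 0.26, 4405)] [([298.0, 132.0], 0.98)]
side 43.21672037842002 263.13903592868627 195.90488513240294 [[-0.789, -0.532, 0.309, 0.111], [-0.615, 0.681, -0.397, 0.493], [0.0, -0.503, -0.864, 1.081], [0.0, 0.0, 0.0, 1.0]]
muddler [([217.0, 205.0], 0.98, 756), ([267.0, 170.0], 0.8, 466), ([249.0, 240.0], 0.72, 738)] [([250.0, 256.0], 0.92), ([221.0, 225.0], 0.79)]
rack [([282.0, 173.0], 0.9, 4530)] [([282.0, 190.0], 0.89)]
reamer [([288.0, 140.0], 0.69, 449)] []
mug_floor [([354.0, 130.0], 0.86, 1682)] [([348.0, 145.0], 0.83)]
```

View pics/scene0.png

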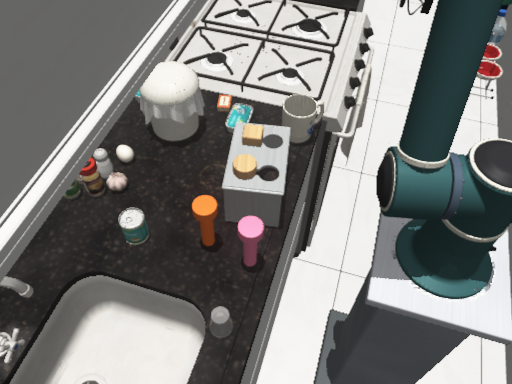

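View pics/side0.png

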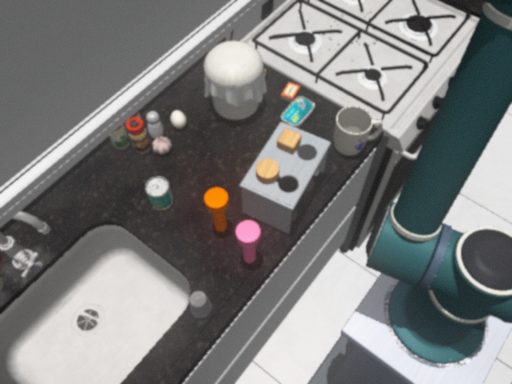

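The scene shows three muddler-shaped things: wooden round knob on the rack at (245,166), orange at (205,220) and pink at (250,240). The wooden one on the rack fits the description. The reamer is at (253,130), the mug at (300,115) and the glass at (220,320). Next I'll triangulate and make the confirming crop.

```bash
cat > h.py <<'E'
from rig import r, optics, spotter, status
import cv2, numpy as np
def ray(d,xy):
    f=192/np.tan(np.radians(d["vertical_fov"]/2)); P=np.array(d["pose"])
    v=P[:3,:3]@np.array([(xy[0]-d["cx"])/f,(xy[1]-d["cy"])/f,1]); return P[:3,3],v/np.linalg.norm(v)
def atz(d,xy,z):
    o,v=ray(d,xy); return o+v*(z-o[2])/v[2]
def tri(L):
    A=0;b=0
    for d,xy in L:
        o,v=ray(d,xy); M=np.eye(3)-np.outer(v,v); A=A+M; b=b+M@o
    return np.linalg.solve(A,b)
def proj(d,p):
    f=192/np.tan(np.radians(d["vertical_fov"]/2)); P=np.array(d["pose"]); q=P[:3,:3].T@(np.array(p)-P[:3,3])
    return [d["cx"]+f*q[0]/q[2],d["cy"]+f*q[1]/q[2]]
E
python3 - <<'E'
from h import *
ds=optics.camera("scene"); m=spotter.outline_of("scene","muddler"); mug=spotter.pinpoint("scene","mug_floor")[0]["xy"]; rk=spotter.pinpoint("scene","rack")[0]["xy"]; re=spotter.outline_of("scene","reamer")[0]["xy"]
dd=optics.camera("side"); m2=spotter.outline_of("side","muddler"); mug2=spotter.pinpoint("side","mug_floor")[0]["xy"]; rk2=spotter.pinpoint("side","rack")[0]["xy"]; re2=spotter.outline_of("side","reamer")[0]["xy"]
near=lambda L,p:min(L,key=lambda o:np.hypot(*(np.array(o["xy"])-p)))["xy"]
a,b=near(m,(245,166)),near(m2,(267,170))
for n,u,v in [("mud",a,b),("mug",mug,mug2),("rack",rk,rk2),("reamer",re,re2)]:
    print(n,tri([(ds,u),(dd,v)]).round(3),[atz(ds,u,z).round(3)[:2].tolist() for z in(0,.007,.155)],[atz(dd,v,z).round(3)[:2].tolist() for z in(0,.007,.155)])
# holes (visible): eyeballed pixels at plate height
print("holes",atz(ds,(273,141),.135),atz(ds,(268,173),.135),atz(dd,(307,152),.135),atz(dd,(288,184),.135))
c1=cv2.resize(ds["img"][85:235,205:335],None,fx=3,fy=3,interpolation=3); c2=cv2.resize(dd["img"][85:235,225:355+30],None,fx=2.5,fy=3,interpolation=3)
cv2.imwrite("pics/crop1.png",np.hstack([c1,cv2.resize(dd["img"][85:235,235:365],None,fx=3,fy=3,interpolation=3)])[:,:,::-1])
E
```

```text
mud [0.399 0.246 0.433] [[0.517, -0.109], [0.515, -0.104], [0.476, 0.017]] [[0.581, 0.085], [0.578, 0.088], [0.514, 0.144]]
mug [ 0.405 -0.246  0.041] [[0.413, -0.29], [0.412, -0.283], [0.39, -0.133]] [[0.414, -0.274], [0.412, -0.269], [0.371, -0.164]]
rack [ 0.459 -0.031  0.035] [[0.468, -0.059], [0.466, -0.054], [0.436, 0.058]] [[0.469, -0.048], [0.467, -0.044], [0.418, 0.03]]
reamer [ 0.485 -0.08   0.172] [[0.54, -0.252], [0.538, -0.245], [0.495, -0.101]] [[0.549, -0.185], [0.546, -0.181], [0.486, -0.088]]
holes [ 0.44186134 -0.10151612  0.135     ] [ 0.42572976 -0.00234377  0.135     ] [ 0.44133235 -0.10117382  0.135     ] [ 0.42378965 -0.00124971  0.135     ]
```

View pics/crop1.png

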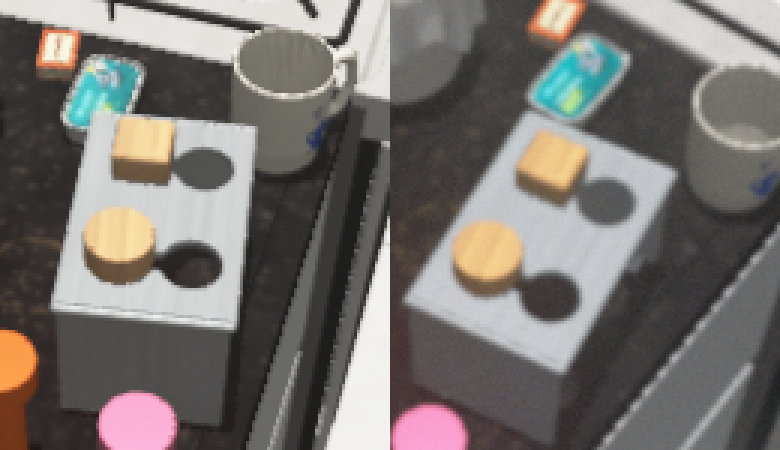

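The crop confirms the target: the round wooden knob is in the +y slot at scene (245,162). The square reamer is at (253,134), and orange and pink stand off the rack. From the holes, rack yaw is about 9.7°. I'll move above the knob and refine with the wrist camera.

```bash
python3 - <<'E'
from h import *
import math
ds=optics.camera("scene");dd=optics.camera("side")
k1=atz(ds,(244.7,162.3),.163);k2=atz(dd,(267.7,166),.163);print("knob",k1,k2)
print("rpy",status.read_orientation(), status.read_time())
k=(k1+k2)/2
best=None
for yaw in (99.7,-80.3):
    q=r.ik([k[0]-.02,k[1],.36],[180,0,yaw]); print(yaw,q)
    if q is not None and (best is None or abs(q[5])<abs(best[1][5])): best=(yaw,q)
print(best[0]); r.movep([k[0]-.02,k[1],.36],[180,0,best[0]])
d=optics.camera("wrist"); cv2.imwrite("pics/w1.png",d["img"][:,:,::-1]); print(np.round(d["pose"],3).tolist(),d["vertical_fov"])
for n in ["muddler","reamer","rack","mug_floor"]: print(n,[(np.round(o["xy"],1).tolist(),round(o["p"],2)) for o in spotter.outline_of("wrist",n)],[(np.round(o["xy"],1).tolist(),round(o["p"],2)) for o in spotter.pinpoint("wrist",n)])
E
```

```text
knob [0.47785679 0.00681874 0.163     ] [0.47948773 0.00313252 0.163     ]
rpy [-1.79999051e+02 -5.63290226e-04  1.47112178e+01] 1.5
99.7 [ -2.49025563 -11.91877404 107.09616831   0.          84.82260573
 -12.19025563]
-80.3 None
99.7
[[0.986, 0.159, 0.052, 0.445], [0.167, -0.937, -0.308, 0.084], [-0.0, 0.312, -0.95, 0.506], [0.0, 0.0, 0.0, 1.0]] 65.52337268494357
muddler [([269.7, 172.7], 0.91), ([327.6, 71.6], 0.83), ([239.7, 33.0], 0.73)] [([308.5, 78.3], 0.82), ([240.7, 53.6], 0.82), ([263.4, 155.2], 0.79)]
reamer [([266.7, 246.3], 0.66)] []
rack [([239.7, 203.1], 0.95)] [([247.5, 182.1], 0.9), ([262.0, 154.8], 0.47)]
mug_floor [([198.9, 297.2], 0.69), ([268.4, 173.1], 0.25)] [([205.0, 292.9], 0.71)]
```

View pics/w1.png

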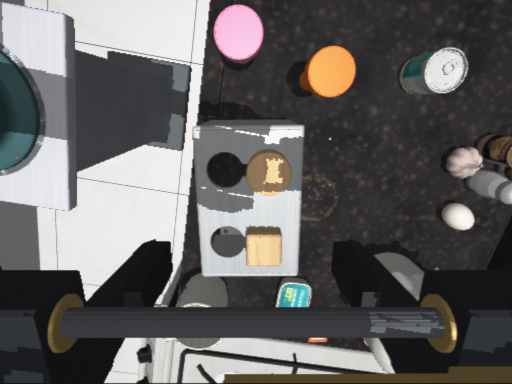

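The wrist view shows the round knob at (269,172), the square one at (264,246), holes at (227,169) and (229,241), and the mug floor near (205,293).

```bash
python3 - <<'E'
from h import *
d=optics.camera("wrist")
o=spotter.outline_of("wrist","muddler")[0]["pixels"].astype(np.uint8)
c,_=cv2.findContours(o,0,1); (x,y),rad=cv2.minEnclosingCircle(max(c,key=cv2.contourArea)); print("circ",x,y,rad)
x0=x;print("knob",atz(d,(x,y),.160))
g=cv2.cvtColor(d["img"],cv2.COLOR_RGB2GRAY)
for h in [(227,169),(229,241)]:
    m=(g[h[1]-30:h[1]+30,h[0]-28:h[0]+28]<75).astype(np.uint8); n,l,s,ct=cv2.connectedComponentsWithStats(m); i=1+s[1:,4].argmax(); print("hole",ct[i]+[h[0]-28,h[1]-30],s[i],atz(d,h,.135))
for p in [(195,138),(303,138),(203,275),(299,275)]: print("corner",atz(d,p,.135))
print("mugfloor",atz(d,(205,293),.007))
E
```

```text
circ 325.4860534667969 71.28397369384766 29.429698944091797
knob [0.51805649 0.12749293 0.16      ]
hole [225.43970315 169.84879406] [   8   13   41   36 1078] [ 0.42801132 -0.0017912   0.135     ]
hole [215.04109589 236.17808219] [10 18 10 17 73] [ 0.4450765  -0.10122622  0.135     ]
corner [0.38373045 0.03005798 0.135     ]
corner [0.51453624 0.05231125 0.135     ]
corner [ 0.41615838 -0.16062227  0.135     ]
corner [ 0.55155887 -0.13759175  0.135     ]
mugfloor [ 0.41486249 -0.28497405  0.007     ]
```

```bash
python3 - <<'E'
from h import *
O=[180,0,99.7]
r.movep([.479,.0062,.22],O)
print(r.move_straight([.479,.0062,.141],.08,force_limit=8), status.read_ee_pos())
r.grab(); print("w",status.read_gripper_width(),status.read_finger_force(),status.read_force())
p=np.array(status.read_ee_pos())
print(r.move_straight([.479,.0062,.144],.03), status.read_force())
print(r.move_straight([.4265,-.0018,.144],.05,force_limit=15), status.read_ee_pos(),status.read_force(),status.read_gripper_width())
r.pause(.1)
d=optics.camera("scene")["img"][85:235,205:335];e=optics.camera("side")["img"][85:235,235:365];print(status.read_time())
cv2.imwrite("pics/c2.png",cv2.resize(np.hstack([d,e]),None,fx=3,fy=3,interpolation=3)[:,:,::-1])
E
```

```text
False [0.47957958 0.0061732  0.14161495]
w 0.6034807554558488 29.999913442879915 [-0.98661839 -0.38179039  2.23092258]
False [ 2.38068692e-03  9.57780759e-02 -2.43223921e+00]
False [ 0.4268622  -0.00179345  0.144154  ] [ 0.77152387  0.37714584 -1.9952183 ] 0.6050884720817059
8.6667
```

View pics/c2.png

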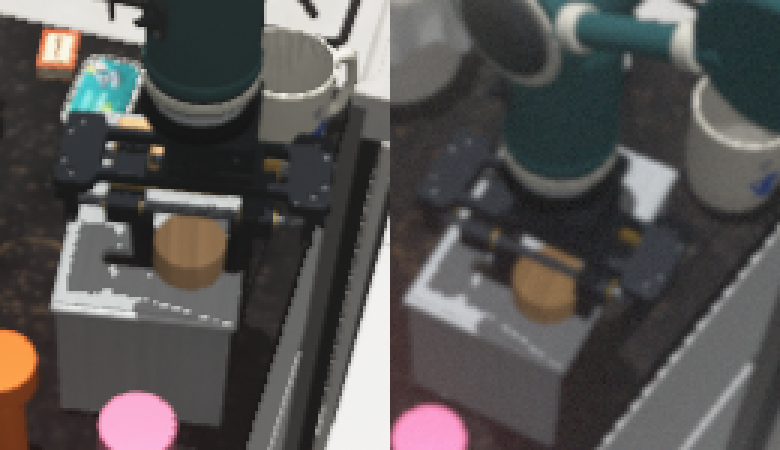

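The knob now sits over the wide end, gripped at 53 mm. I'll lift it and refine the mug position from its rim.

```bash
python3 - <<'E'
from h import *
print(r.move_straight([.4265,-.0018,.32],.1,force_limit=12), status.read_ee_pos(),status.read_force(),status.read_gripper_width())
ds=optics.camera("scene");dd=optics.camera("side")
print("rim",atz(ds,(300,105.7),.107),atz(dd,(353,120.7),.107))
for n,c in (("scene",ds),("side",dd)):
    print([(np.round(atz(c,o["xy"],.007),3),round(o["p"],2)) for o in spotter.pinpoint(n,"mug_floor")])
r.movep([.413,-.15,.32],[180,0,99.7-18])
d=optics.camera("wrist"); cv2.imwrite("pics/w2.png",d["img"][:,:,::-1])
print([(o["xy"],np.round(atz(d,o["xy"],.007),3),round(o["p"],2)) for o in spotter.pinpoint("wrist","mug_floor")],status.read_time())
E
```

```text
False [ 0.42619164 -0.0017871   0.31930199] [-0.07264934  0.06052552 -1.56739916] 0.6074463344943789
rim [ 0.41459188 -0.27449935  0.107     ] [ 0.41499021 -0.27092882  0.107     ]
[(array([ 0.421, -0.285,  0.007]), 0.86)]
[(array([ 0.417, -0.279,  0.007]), 0.81), (array([ 0.506, -0.108,  0.007]), 0.73)]
[] 11.525
```

View pics/w2.png

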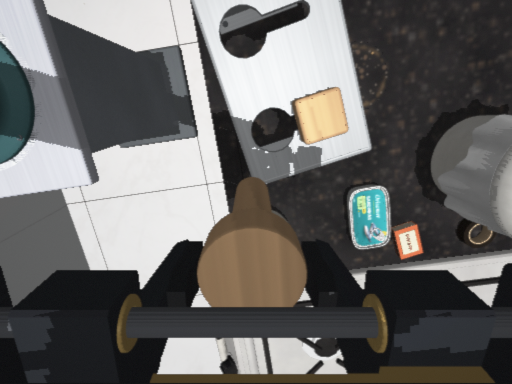

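The muddler is held straight, and the rim places the mug at about (0.415, -0.275). Next I'll lower it with a force stop.

```bash
python3 - <<'E'
from h import *
O=[180,0,81.7]
r.movep([.415,-.275,.32],O); r.pause(.2)
print(r.move_straight([.415,-.275,.20],.12,force_limit=8),status.read_force())
print(r.move_straight([.415,-.275,.131],.04,force_limit=4), status.read_ee_pos(),status.read_force(),status.read_time())
d=optics.camera("scene")["img"][60:210,225:355];e=optics.camera("side")["img"][60:210,275:405]
cv2.imwrite("pics/c3.png",cv2.resize(np.hstack([d,e]),None,fx=3,fy=3,interpolation=3)[:,:,::-1])
E
```

```text
False [-0.3016947   0.02264691 -2.38490478]
True [ 0.41495744 -0.27500328  0.13148575] [0.39634069 0.37532687 5.26588242] 15.1167
```

View pics/c3.png

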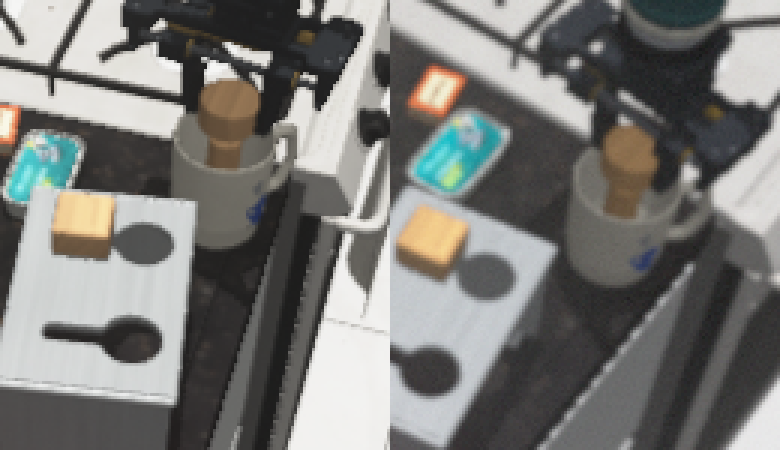

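The muddler is upright in the mug and touching the floor, with contact at the expected height. Time to release and retreat.

```bash
python3 - <<'E'
from h import *
r.let_go(); r.pause(.3); print(status.read_gripper_width(),status.read_force())
print(r.move_straight([.415,-.275,.30],.08,force_limit=10)); r.pause(1)
d=optics.camera("scene")["img"][60:210,225:355];e=optics.camera("side")["img"][60:210,275:405]
cv2.imwrite("pics/c4.png",cv2.resize(np.hstack([d,e]),None,fx=3,fy=3,interpolation=3)[:,:,::-1]);print(status.read_time(),status.read_ee_pos())
E
```

```text
0.9965289035278306 [-0.75017982 -0.04329059 -0.69703835]
False
19.5583 [ 0.4149966  -0.27500808  0.30001753]
```

View pics/c4.png

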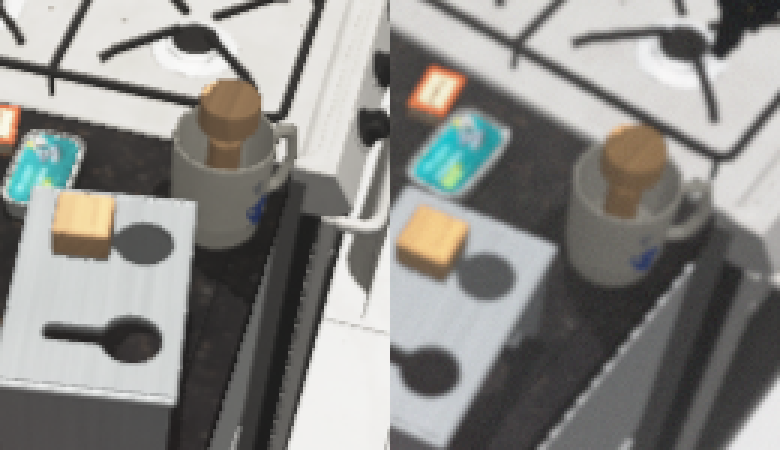

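The muddler stands in the upright mug, the reamer hangs where it was, and the arm is clear.

```bash
python3 -c "
from rig import r
print(r.hand_in())"
```

```text
the job is handed in; nothing more can be done
None
```

I slid the muddler to the wide end, lifted it out and set it foot down in the mug; at the last look it stood upright there, with the mug upright and the reamer still in its slot, and I handed the job in at about 20 s, though the hand-in call gave no verdict.

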